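# Find the loose cap among the resin hardener bottles

## Task

Moist air spoils this resin hardener, and one of the three square bottles in the plywood rack has been left with its cap loose. Find it by feel, twisting caps gently clockwise with about 0.3 N m, so that caps that are already tight do not turn; run the loose cap up until it is snug without forcing it, and only then lift that bottle out and set it down gently, upright in the metal tray, to be checked. Leave the other two bottles in the rack, and the things that lie about the rack and the tray where they are.

Things in the scene. Friction and masses are not known exactly. Their poses are not given: they have to be found in the camera images.
- cap_a_grip (a point): Screw cap of bottle a: ribbed black cylinder 40 across, 30 high, axis upright. Point on its axis at the best height to grip: 12 below the cap's top, 124 above the bottle's underside; fingers may reach 28 below this point. z up, x through a small pip on the cap; it turns with the cap, but says nothing of how tight the cap is (caps seat at any angle).
- cap_b_grip (a point): Screw cap of bottle b: ribbed black cylinder 40 across, 30 high, axis upright. Point on its axis at the best height to grip: 12 below the cap's top, 124 above the bottle's underside; fingers may reach 28 below this point. z up, x through a small pip on the cap; it turns with the cap, but says nothing of how tight the cap is (caps seat at any angle).
- cap_c_grip (a point): Screw cap of bottle c: ribbed black cylinder 40 across, 30 high, axis upright. Point on its axis at the best height to grip: 12 below the cap's top, 124 above the bottle's underside; fingers may reach 28 below this point. z up, x through a small pip on the cap; it turns with the cap, but says nothing of how tight the cap is (caps seat at any angle).
- bottle_a_body (a point): White square bottle a, 54 x 54, 86 high (136 over its cap), about 0.35 kg; may be in any pocket. Point at the centre of its body, 43 above its underside; z up, x square to a side. Clockwise from above tightens its cap.
- bottle_b_body (a point): White square bottle b, 54 x 54, 86 high (136 over its cap), about 0.35 kg; may be in any pocket. Point at the centre of its body, 43 above its underside; z up, x square to a side. Clockwise from above tightens its cap.
- bottle_c_body (a point): White square bottle c, 54 x 54, 86 high (136 over its cap), about 0.35 kg; may be in any pocket. Point at the centre of its body, 43 above its underside; z up, x square to a side. Clockwise from above tightens its cap.
- liner_a (a joint): How far cap a has been forced on past tight (clockwise, rad), squashing its liner; 0 at the start.
- liner_b (a joint): How far cap b has been forced on past tight (clockwise, rad), squashing its liner; 0 at the start.
- liner_c (a joint): How far cap c has been forced on past tight (clockwise, rad), squashing its liner; 0 at the start.
- rack: Plywood bottle rack fixed to the bench, 80 (x) by 290 (y), 52 high; origin under its centre, z up. Three square pockets 56 wide at y = -105, 0 and +105, floors 12 above the bench; a bottle has 1 of play on each side and can twist about 0.04 rad before its pocket holds it.
- rack_top (a point): Centre of the rack's top, 52 up. How the three caps feel: a tight cap holds to about 0.7 N m, then begins to turn. The loose one turns at under 0.1 N m, for 0.45 to 0.95 rad, then meets its seat and holds as the tight ones do. Turning a tight or snug cap on by more than about 0.1 rad spoils it. The caps stay on when a bottle is lifted by its cap.
- tray: Open square aluminium tray fixed on the bench, 190 x 190 outside, 32 high, walls and floor 6 thick; origin under its centre, z up. Empty at the start.
- tape_roll: Bystander: roll of masking tape lying flat, 96 across, 36 high; origin at the centre of its underside.
- pencil: Bystander: flat carpenter's pencil lying along its x, 170 x 14 x 8; origin at the centre of its underside.
- socket: Bystander: steel impact socket standing on end, 28 across, 50 high; origin at the centre of its underside.
- spare_cap: Bystander: spare empty screw cap lying mouth up, 40 across, 22 high; not one of the bottles' caps; origin at the centre of its underside.
Mind the look-alikes: they are no part of the job. What is shaped like the part that bears cap_b_grip but blue is not meant. Leave any orange look-alike of the part that bears cap_c_grip alone.

How it is judged:
By the outcome, as a careful person would: the job done as asked, in the order asked, and still so for the second after the job is handed in, with the robot touching nothing.
It also fails if it takes over 72 s, if anything falls off the work surface, if the arm or the gripper's body presses on something with over 40 N, if the wrist force passes 120 N, or if a joint passes its speed limit or range.

## Robot

A 6-joint arm with a two-finger parallel gripper is mounted at the origin on the work surface. World frame = base frame: x ahead of the robot, y to its left, z up, the work surface at z = 0. Lengths are in m, angles in degrees, forces in N, time in s.
With the tool pointing down it reaches from about 0.375 to 0.975 m from the base axis. Payload 3.8 kg.
Tool frame: the origin (TCP) lies on the centre line of the jaws, within the pads' length; the fingertips stand 8 mm ahead of it and the grasp point (between the pads) lies 11 mm behind it; z points along the fingers, y is the line along which they close (so a half turn about z gives the same grasp; the last joint's range is limited). The gripper opens to 85 mm and grips with 20 to 120 N. Pads are 22 mm wide; open, the fingers measure 114 mm over their backs; the gripper's body (76 mm by 85 mm) begins 54 mm behind the grasp point. The pads swing forward as they close: fully open they stand 13 mm farther back than shut.
Start: joints at [67.557, 15.12, 91.902, -0, 72.978, -2.114], TCP at [0.234, 0.633, 0.239] pointing down, gripper open.
Joint ranges: [-150.88, 150.88], [-54.13, 125.18], [17.81, 147.31], [-75.09, 255.09], [0, 152.58], [-146.25, 146.25]. Speed limits (degrees/s): [147.25, 147.25, 180, 180, 180, 180].

## Interface

Orientations are given as a 3x3 rotation matrix whose columns are the frame's x, y, z axes.
In Python, from station import bot, cams, close_job gives the robot as it stands.
- The arm moves only by the tool drive_tool, never from a script. Its argument "plan" is a list of rows, each an object of numbers: "tx", "ty", "tz": the shift along the tool's x, y, z in mm; "yaw": the turn about the tool's z in rad; "hand": the opening, from -1 (shut) to 1 (fully open), so that 0 is half open. In form: [{"tx": .., "ty": .., "tz": .., "yaw": .., "hand": ..}, ...]. A call has exactly 5 rows; each row is the pose to reach, as a shift and turn from the pose commanded when the call began, along the tool's axes at that moment; what a row does not reach only later rows make up. A row lasts 1/12 s, in which the tool goes at most 41.7 mm and 7.16 degrees, less where a joint would pass 70% of its speed; a pose out of reach is approached as far as the arm can. A call with a gripper value outside its range is refused whole. The fingers move at their own pace and stop on an object; "force" is the grip in N (left out, the last holds). Time passes only in rows, so rows that repeat a pose let the fingers close, or fill a call up. It gives the time, the measured TCP pose, the force, the opening and the grip force at its end, in the units of the state.
- bot.sense(): the state, without advancing time (a new reading comes with each control period).
- cams.capture(name): name is "side" or "top" or "wrist"; returns the picture (420x560x3 uint8, red, green, blue); there is no depth.
- cams.camera_info(name): a dict with "K" (3x3 intrinsics, pixels), "k1" (the pictures are not rectified: a ray, as slopes to the right and down, at radius r is drawn at 1 + k1 r^2 times it, then the intrinsics apply), "rvec" (rotation vector, rad) and "tvec" (3), from world to camera coordinates, as OpenCV has them; the wrist camera has in their place "mount" (4x4, takes a point from camera to tool coordinates, whose origin is the TCP and whose axes are the flange's). Camera axes: x right, y down, z forward; pixel columns grow to the right and rows downward; lengths in m; the calibration is good to about 2 mm. A picture is of the moment at which its call begins: read the wrist's pose just before it. camera_info takes no time and is no camera call.
- close_job(): hands the job in; it is judged then, once.
The state is a dict: "time_s": time; "qpos": joint angles; "dq": joint speeds; "effort": joint torques, N m; "eef_pos": TCP position; "ee_rot": TCP orientation; "contact_force": force on the tool from outside, world axes, zero at the start; "torque": the same for the moment, N m; "width": finger opening in m; "finger_force": force on a finger pad.
Only numpy, scipy, OpenCV 4.12 (cv2) and the standard library are available. Lean on these libraries where they do the work, as an engineer would, in place of code of your own. Each camera call takes 0.05 s, during which the arm holds its last target. There are 200 camera calls.

## Working session

There is one attempt and no reset: what is moved stays moved. The work goes in short steps, Python scripts to look and compute and a tool call to move; the robot and the scene stay as the last step left them, time stands still between calls to the robot, and variables do not carry over. Pictures are saved under pics/ and viewed, at most 10 in all, crops included, and the job is handed in when it is done.

Besides the shell and the picture viewer there is one more tool, called after ">>>" by a JSON object that holds its "api" and its "payload". drive_tool: Moves the arm, as the interface text tells. Its arguments: {"type":"object","properties":{"plan":{"type":"array"},"force":{"type":"number"}},"required":["plan"]}

```bash
ls; mkdir -p pics; python3 - <<'E'
from station import bot,cams
import cv2
s=bot.sense();print(s)
for n in ("top","side"):
    im=cams.capture(n);cv2.imwrite(f"pics/{n}0.png",im[:,:,::-1]);print(cams.camera_info(n))
print(cams.camera_info("wrist"))
E
```

```text
pics
{'time_s': 0.0, 'qpos': array([ 6.75580867e+01,  1.51710184e+01,  9.19801131e+01, -1.69257267e-03,
        7.29783231e+01, -2.11438290e+00]), 'dq': array([ 0.04664342, -0.00606439,  0.06829792, -0.05378425,  0.11778997,
       -0.12623684]), 'effort': array([ 4.96079501e-04, -5.15098894e+01, -3.67318904e+01,  2.67577235e-05,
        1.29862136e-02,  9.94381963e-06]), 'eef_pos': array([0.23422761, 0.63230231, 0.2379509 ]), 'ee_rot': array([[-9.37725117e-01,  3.47377180e-01, -8.36413093e-04],
       [ 3.47378182e-01,  9.37722770e-01, -2.09907811e-03],
       [ 5.51517689e-05, -2.25890993e-03, -9.99997447e-01]]), 'contact_force': array([-0.64129367,  1.00544836,  0.13271212]), 'torque': array([-0.02034188,  0.01294005,  0.02600893]), 'finger_force': 0.0, 'width': 0.08509552126483239}
{'K': array([[429.13607877,   0.        , 280.93523005],
       [  0.        , 429.13607877, 205.89268777],
       [  0.        ,   0.        ,   1.        ]]), 'k1': -0.11802528337092186, 'rvec': array([ 2.12739367, -2.18114263,  0.07393402]), 'tvec': array([0.08585071, 0.51567175, 1.00908666])}
{'K': array([[510.60179644,   0.        , 284.77096342],
       [  0.        , 510.60179644, 212.57785829],
       [  0.        ,   0.        ,   1.        ]]), 'k1': -0.14133739679975946, 'rvec': array([ 2.08071818, -0.52587487,  0.28880203]), 'tvec': array([-0.42843329,  0.25312744,  1.0533396 ])}
{'K': array([[324.57065504,   0.        , 277.11715646],
       [  0.        , 324.57065504, 212.19418116],
       [  0.        ,   0.        ,   1.        ]]), 'k1': -0.002509807406890103, 'mount': array([[ 3.38543696e-04, -9.56198018e-01, -2.92720404e-01,
         7.43365243e-02],
       [ 9.99999864e-01,  2.07408109e-04,  4.79025122e-04,
         1.89355527e-06],
       [-3.97330287e-04, -2.92720526e-01,  9.56197958e-01,
        -1.36220670e-01],
       [ 0.00000000e+00,  0.00000000e+00,  0.00000000e+00,
         1.00000000e+00]])}
```

View pics/top0.png

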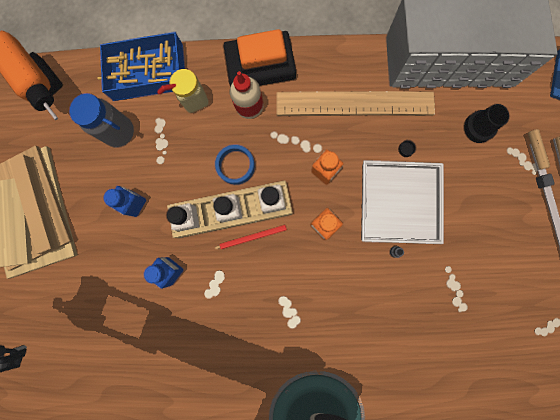

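View pics/side0.png

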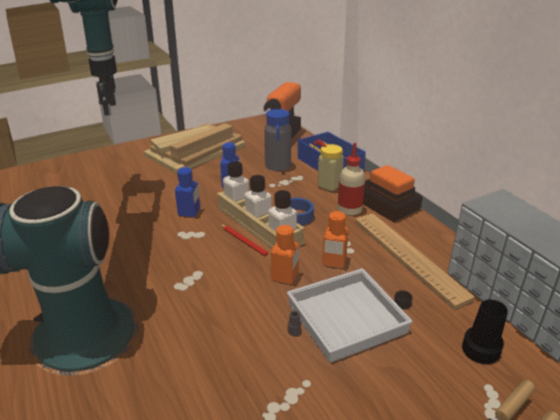

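The top picture shows the rack with three black caps near (178,216), (223,206) and (269,196). The tray is at (402,202), the socket at (397,252), the spare cap at (407,148), the tape ring at (235,163) and the pencil at (252,237). The blue and orange look-alikes stand around the rack.

```bash
cat > h.py <<'E'
import numpy as np,cv2
from station import bot,cams
def cam(n,s=None):
    i=cams.camera_info(n);K=i['K'];d=np.array([i['k1'],0,0,0,0.])
    if n=='wrist':
        M=i['mount'];R=s['ee_rot']@M[:3,:3];c=s['ee_rot']@M[:3,3]+s['eef_pos']
    else:
        R=cv2.Rodrigues(i['rvec'])[0].T;c=-R@i['tvec']
    return K,d,R,c
def atz(C,uv,z):
    K,d,R,c=C
    p=cv2.undistortPoints(np.array(uv,float).reshape(-1,1,2),K,d,None,None,None)[:,0] if 0 else cv2.undistortPoints(np.array(uv,float).reshape(-1,1,2),K,d)[:,0]
    r=np.c_[p,np.ones(len(p))]@R.T
    return c+r*((z-c[2])/r[:,2])[:,None]
def proj(C,P):
    K,d,R,c=C
    return cv2.projectPoints(np.array(P,float).reshape(-1,1,3),cv2.Rodrigues(R.T)[0],-R.T@c,K,d)[0][:,0]
E
python3 - <<'E'
from h import *
C=cam('top');im=cv2.imread('pics/top0.png')
crop=cv2.resize(im[130:260,150:300],None,fx=5,fy=4.6,interpolation=cv2.INTER_CUBIC);cv2.imwrite('pics/c1.png',crop)
print(C[3])
for n,p in dict(l=(178,214),m=(222,205),r=(269,195)).items(): print(n,atz(C,[p],.148))
print('tray corners',atz(C,[(363,161),(443,163),(442,243),(361,241)],.032))
print('socket',atz(C,[(396,252)],.05),'spare',atz(C,[(407,148)],.022))
print('orange',atz(C,[(329,158),(328,222)],.148-.012),'rack',atz(C,[(167,205),(285,181),(293,213),(172,237)],.052))
E
```

```text
[0.41311429 0.04106262 1.05791967]
l [[0.49373552 0.29206623 0.148     ]]
m [[0.51070791 0.19576114 0.148     ]]
r [[0.52951332 0.09422656 0.148     ]]
tray corners [[ 0.62138307 -0.12901746  0.032     ]
 [ 0.61193538 -0.32571794  0.032     ]
 [ 0.41753621 -0.31119762  0.032     ]
 [ 0.42809461 -0.11593284  0.032     ]]
socket [[ 0.39981571 -0.19442398  0.05      ]] spare [[ 0.65346284 -0.24140515  0.022     ]]
orange [[ 0.60889019 -0.03780543  0.136     ]
 [ 0.46917463 -0.03070044  0.136     ]] rack [[0.52458244 0.34557003 0.052     ]
 [0.57420043 0.06117429 0.052     ]
 [0.49760068 0.04421215 0.052     ]
 [0.44766635 0.33324355 0.052     ]]
```

View pics/c1.png

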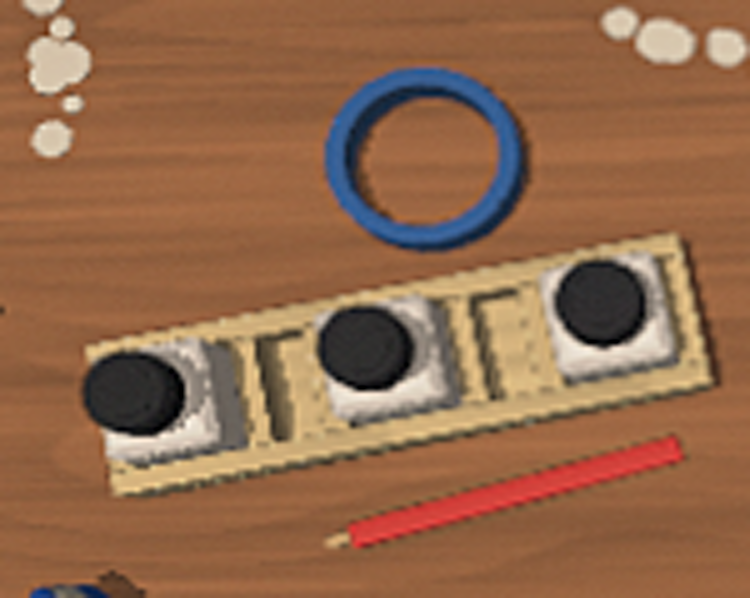

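>>> {"api": "drive_tool", "payload": {"plan": [{"tx": -32,"ty": -24.3,"tz": 0,"yaw": 0,"hand": 1},{"tx": -64,"ty": -48.6,"tz": 0,"yaw": 0,"hand": 1},{"tx": -96,"ty": -73,"tz": 0,"yaw": 0,"hand": 1},{"tx": -128,"ty": -97.3,"tz": 0,"yaw": 0,"hand": 1},{"tx": -160,"ty": -121.7,"tz": 0,"yaw": 0,"hand": 1}], "force": 30}}

```text
time_s: 0.52
eef_pos: [0.3425, 0.4614, 0.2386]
ee_rot: [[-0.938, 0.347, -0.001], [0.347, 0.938, -0.001], [0.0, -0.001, -1.0]]
contact_force: [0.7, -0.4, 0.8]
width: 0.0857
finger_force: 0.0
```

>>> {"api": "drive_tool", "payload": {"plan": [{"tx": -32,"ty": -24.3,"tz": 0,"yaw": 0,"hand": 1},{"tx": -64,"ty": -48.6,"tz": 0,"yaw": 0,"hand": 1},{"tx": -96,"ty": -73,"tz": 0,"yaw": 0,"hand": 1},{"tx": -128,"ty": -97.3,"tz": 0,"yaw": 0,"hand": 1},{"tx": -160,"ty": -121.7,"tz": 0,"yaw": 0,"hand": 1}]}}

```text
time_s: 0.93
eef_pos: [0.4503, 0.2916, 0.2389]
ee_rot: [[-0.938, 0.347, -0.0], [0.347, 0.938, -0.0], [0.0, -0.0, -1.0]]
contact_force: [0.3, 0.4, -0.3]
width: 0.0855
finger_force: 0.0
```

>>> {"api": "drive_tool", "payload": {"plan": [{"tx": -28,"ty": -21,"tz": 0,"yaw": -0.105,"hand": 1},{"tx": -56,"ty": -42,"tz": 0,"yaw": -0.21,"hand": 1},{"tx": -80,"ty": -61,"tz": 0,"yaw": -0.315,"hand": 1},{"tx": -91,"ty": -69,"tz": 0,"yaw": -0.42,"hand": 1},{"tx": -91,"ty": -69,"tz": 0,"yaw": -0.527,"hand": 1}]}}

```text
time_s: 1.35
eef_pos: [0.5127, 0.1941, 0.2388]
ee_rot: [[-0.985, -0.173, -0.0], [-0.173, 0.985, -0.001], [0.0, -0.001, -1.0]]
contact_force: [0.5, 0.5, 0.2]
width: 0.0855
finger_force: 0.0
```

```bash
python3 - <<'E'
from h import *
s=bot.sense();im=cams.capture('wrist');cv2.imwrite('pics/w1.png',im[:,:,::-1]);np.save('w1.npy',s,allow_pickle=True)
print(s['time_s'],s['eef_pos'],s['ee_rot'],s['qpos'],s['torque'])
E
```

```text
1.35 [0.51270927 0.19412965 0.23876524] [[-9.84969003e-01 -1.72731125e-01 -1.48112420e-04]
 [-1.72730763e-01  9.84968119e-01 -1.37387005e-03]
 [ 3.83196132e-04 -1.32763585e-03 -9.99999045e-01]] [ 1.81799607e+01  1.43396415e+00  1.07514021e+02 -7.62578344e-02
  7.10846530e+01 -8.17419430e+01] [-0.02941987  0.01113986 -0.0170291 ]
```

View pics/w1.png

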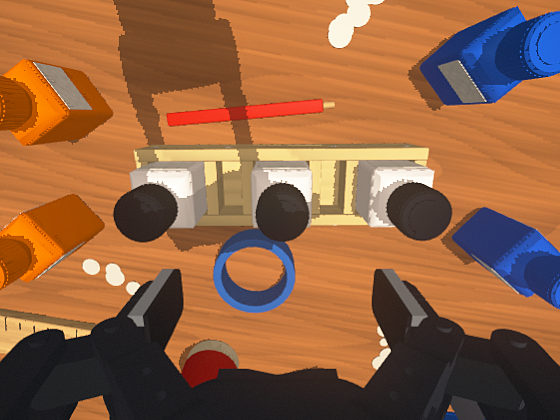

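The wrist picture shows the three cap tops near (145,212), (283,213) and (420,211), pencil above them, and tape roll below. I'll fit each cap by matching a projected cylinder to the dark outline.

```bash
python3 - <<'E'
from h import *
from scipy.optimize import minimize
a=np.linspace(0,2*np.pi,40)
def fit(C,im,x0,win):
    m=(im.max(2)<62).astype(np.uint8); w=np.zeros_like(m);u,v,r=win;w[v-r:v+r,u-r:u+r]=1;m&=w
    n,l,st,_=cv2.connectedComponentsWithStats(m);k=1+np.argmax(st[1:,4]);m=(l==k).astype(np.uint8)
    def f(p):
        P=[(p[0]+.02*np.cos(t),p[1]+.02*np.sin(t),z) for z in(.118,.148) for t in a]
        h=cv2.convexHull(proj(C,P).astype(np.float32)); q=np.zeros_like(m)
        cv2.fillConvexPoly(q,np.round(h*16).astype(np.int32),1,shift=4)
        return 1-(q&m).sum()/(q|m).sum()
    r=minimize(f,x0,method='Nelder-Mead',options=dict(initial_simplex=np.array(x0)+[[-.006,-.004],[.006,-.004],[0,.008]]))
    return r.x.round(4),round(r.fun,3)
s=np.load('w1.npy',allow_pickle=True).item()
X=[(.494,.296),(.511,.196),(.529,.093)]
im=cv2.imread('pics/w1.png');C=cam('wrist',s)
for x,w in zip(X,[(420,210,45),(283,213,45),(145,212,45)]): print(fit(C,im,x,w), proj(C,[(*x,.148)]))
im=cv2.imread('pics/top0.png');C=cam('top')
for x,w in zip(X,[(177,215,16),(223,205,16),(270,196,16)]): print(fit(C,im,x,w))
E
```

```text
(array([0.4919, 0.2995]), np.float64(0.756)) [[418.25045142 217.55272473]]
(array([0.5114, 0.1975]), np.float64(0.389)) [[280.2607809  216.77371568]]
(array([0.5291, 0.0946]), np.float64(0.153)) [[138.03824897 216.59210375]]
(array([0.4921, 0.2992]), np.float64(0.182))
(array([0.5107, 0.1955]), np.float64(0.199))
(array([0.5317, 0.0942]), np.float64(0.211))
```

>>> {"api": "drive_tool", "payload": {"plan": [{"tx": 1,"ty": 2.5,"tz": 30,"yaw": 0,"hand": 1},{"tx": 1,"ty": 2.5,"tz": 60,"yaw": 0,"hand": 1},{"tx": 1,"ty": 2.5,"tz": 90,"yaw": 0,"hand": 1},{"tx": 1,"ty": 2.5,"tz": 113,"yaw": 0,"hand": 0.5},{"tx": 1,"ty": 2.5,"tz": 113,"yaw": 0,"hand": 0.2}], "force": 30}}

```text
time_s: 1.82
eef_pos: [0.505, 0.1983, 0.1201]
ee_rot: [[-0.985, -0.17, -0.011], [-0.17, 0.985, -0.004], [0.011, -0.002, -1.0]]
contact_force: [-1.4, -1.3, -0.5]
width: 0.0634
finger_force: 0.0
```

>>> {"api": "drive_tool", "payload": {"plan": [{"tx": 0,"ty": 0,"tz": 0,"yaw": 0,"hand": 0},{"tx": 0,"ty": 0,"tz": 0,"yaw": 0,"hand": -0.2},{"tx": 0,"ty": 0,"tz": 0,"yaw": 0,"hand": -0.5},{"tx": 0,"ty": 0,"tz": 0,"yaw": 0,"hand": -0.5},{"tx": 0,"ty": 0,"tz": 0,"yaw": 0,"hand": -0.5}]}}

```text
time_s: 2.23
eef_pos: [0.5107, 0.1998, 0.1275]
ee_rot: [[-0.985, -0.171, 0.002], [-0.171, 0.985, 0.001], [-0.002, 0.0, -1.0]]
contact_force: [-0.2, 0.5, -3.0]
width: 0.0392
finger_force: 32.4
```

```bash
cat > st.py <<'E'
from h import *
s=bot.sense()
print(s['time_s'],s['eef_pos'].round(4),'yaw',np.degrees(np.arctan2(s['ee_rot'][1,0],s['ee_rot'][0,0])).round(2),'F',s['contact_force'].round(2),'T',s['torque'].round(3),'w',round(s['width'],4),'ff',round(s['finger_force'],1),'j6',s['qpos'][5].round(2),'tau6',s['effort'][5].round(3))
E
python3 st.py
```

```text
2.2333 [0.5107 0.1998 0.1275] yaw -170.14 F [-0.18  0.54 -2.97] T [-0.068 -0.022 -0.018] w 0.0392 ff 32.4 j6 -81.09 tau6 -0.003
```

>>> {"api": "drive_tool", "payload": {"plan": [{"tx": 0,"ty": 0,"tz": 0,"yaw": 0.01,"hand": -0.5},{"tx": 0,"ty": 0,"tz": 0,"yaw": 0.02,"hand": -0.5},{"tx": 0,"ty": 0,"tz": 0,"yaw": 0.03,"hand": -0.5},{"tx": 0,"ty": 0,"tz": 0,"yaw": 0.04,"hand": -0.5},{"tx": 0,"ty": 0,"tz": 0,"yaw": 0.04,"hand": -0.5}]}}

```text
time_s: 2.65
eef_pos: [0.5105, 0.1991, 0.1272]
ee_rot: [[-0.991, -0.132, 0.001], [-0.132, 0.991, -0.001], [-0.001, -0.001, -1.0]]
contact_force: [-1.6, -5.2, 5.6]
width: 0.039
finger_force: 33.1
```

```bash
python3 st.py
```

```text
2.65 [0.5105 0.1991 0.1272] yaw -172.4 F [-1.64 -5.17  5.56] T [-0.802  0.163  0.531] w 0.039 ff 33.1 j6 -78.81 tau6 0.643
```

>>> {"api": "drive_tool", "payload": {"plan": [{"tx": 0,"ty": 0,"tz": 0,"yaw": -0.02,"hand": 0.3},{"tx": 0,"ty": 0,"tz": 0,"yaw": -0.02,"hand": 0.7},{"tx": 0,"ty": 0,"tz": 0,"yaw": -0.02,"hand": 0.7},{"tx": 0,"ty": 0,"tz": -35,"yaw": -0.04,"hand": 0.7},{"tx": 0,"ty": 0,"tz": -65,"yaw": -0.04,"hand": 0.7}]}}

```text
time_s: 3.07
eef_pos: [0.5081, 0.1993, 0.1896]
ee_rot: [[-0.985, -0.172, -0.005], [-0.172, 0.985, -0.001], [0.005, -0.0, -1.0]]
contact_force: [1.1, -0.1, 0.9]
width: 0.073
finger_force: 0.0
```

>>> {"api": "drive_tool", "payload": {"plan": [{"tx": -2,"ty": -35,"tz": 0,"yaw": 0,"hand": 0.7},{"tx": -4,"ty": -70,"tz": 0,"yaw": 0,"hand": 0.7},{"tx": -2,"ty": -104,"tz": 0,"yaw": 0,"hand": 0.7},{"tx": -2,"ty": -104,"tz": 0,"yaw": 0,"hand": 0.7},{"tx": -2,"ty": -104,"tz": 0,"yaw": 0,"hand": 0.7}]}}

```text
time_s: 3.48
eef_pos: [0.5299, 0.0963, 0.1911]
ee_rot: [[-0.986, -0.168, -0.0], [-0.168, 0.986, 0.001], [0.0, 0.001, -1.0]]
contact_force: [-0.5, -0.7, -0.6]
width: 0.0725
finger_force: 0.0
```

```bash
python3 st.py
```

```text
3.4833 [0.5299 0.0963 0.1911] yaw -170.34 F [-0.47 -0.74 -0.65] T [ 0.013  0.08  -0.012] w 0.0725 ff 0.0 j6 -92.05 tau6 -0.096
```

>>> {"api": "drive_tool", "payload": {"plan": [{"tx": 0,"ty": -2,"tz": 30,"yaw": 0,"hand": 0.7},{"tx": 0,"ty": -2,"tz": 55,"yaw": 0,"hand": 0.5},{"tx": 0,"ty": -2,"tz": 65,"yaw": 0,"hand": 0.3},{"tx": 0,"ty": -2,"tz": 65,"yaw": 0,"hand": 0.1},{"tx": 0,"ty": -2,"tz": 65,"yaw": 0,"hand": 0}]}}

```text
time_s: 3.9
eef_pos: [0.5295, 0.0962, 0.1258]
ee_rot: [[-0.985, -0.172, -0.002], [-0.172, 0.985, -0.0], [0.002, 0.0, -1.0]]
contact_force: [0.3, -0.7, 0.2]
width: 0.0426
finger_force: 0.3
```

>>> {"api": "drive_tool", "payload": {"plan": [{"tx": 0,"ty": 0,"tz": 0,"yaw": 0,"hand": -0.2},{"tx": 0,"ty": 0,"tz": 0,"yaw": 0,"hand": -0.5},{"tx": 0,"ty": 0,"tz": 0,"yaw": 0,"hand": -0.5},{"tx": 0,"ty": 0,"tz": 0,"yaw": 0,"hand": -0.5},{"tx": 0,"ty": 0,"tz": 0,"yaw": 0,"hand": -0.5}]}}

```text
time_s: 4.32
eef_pos: [0.5304, 0.0955, 0.1268]
ee_rot: [[-0.985, -0.171, 0.001], [-0.171, 0.985, 0.0], [-0.001, -0.0, -1.0]]
contact_force: [-1.0, -0.3, -3.6]
width: 0.039
finger_force: 30.9
```

```bash
python3 st.py
```

```text
4.3167 [0.5304 0.0955 0.1268] yaw -170.13 F [-0.97 -0.27 -3.58] T [ 0.001 -0.013 -0.047] w 0.039 ff 30.9 j6 -92.31 tau6 0.001
```

>>> {"api": "drive_tool", "payload": {"plan": [{"tx": 0,"ty": 0,"tz": 0,"yaw": 0.006,"hand": -0.5},{"tx": 0,"ty": 0,"tz": 0,"yaw": 0.012,"hand": -0.5},{"tx": 0,"ty": 0,"tz": 0,"yaw": 0.018,"hand": -0.5},{"tx": 0,"ty": 0,"tz": 0,"yaw": 0.025,"hand": -0.5},{"tx": 0,"ty": 0,"tz": 0,"yaw": 0.025,"hand": -0.5}]}}

```text
time_s: 4.73
eef_pos: [0.5302, 0.0954, 0.1265]
ee_rot: [[-0.989, -0.146, 0.0], [-0.146, 0.989, 0.0], [-0.0, 0.0, -1.0]]
contact_force: [-0.9, -0.3, 0.4]
width: 0.0392
finger_force: 31.0
```

```bash
python3 st.py
```

```text
4.7333 [0.5302 0.0954 0.1265] yaw -171.59 F [-0.94 -0.31  0.43] T [ 0.038  0.15  -0.011] w 0.0392 ff 31.0 j6 -90.85 tau6 0.102
```

>>> {"api": "drive_tool", "payload": {"plan": [{"tx": 0,"ty": 0,"tz": 0,"yaw": 0.006,"hand": -0.5},{"tx": 0,"ty": 0,"tz": 0,"yaw": 0.012,"hand": -0.5},{"tx": 0,"ty": 0,"tz": 0,"yaw": 0.018,"hand": -0.5},{"tx": 0,"ty": 0,"tz": 0,"yaw": 0.025,"hand": -0.5},{"tx": 0,"ty": 0,"tz": 0,"yaw": 0.025,"hand": -0.5}]}}

```text
time_s: 5.15
eef_pos: [0.5302, 0.0952, 0.1265]
ee_rot: [[-0.992, -0.123, 0.0], [-0.123, 0.992, -0.001], [-0.0, -0.001, -1.0]]
contact_force: [-1.1, -2.3, 0.9]
width: 0.0388
finger_force: 31.1
```

```bash
python3 st.py
```

```text
5.15 [0.5302 0.0952 0.1265] yaw -172.95 F [-1.09 -2.34  0.87] T [-0.141  0.175  0.618] w 0.0388 ff 31.1 j6 -89.46 tau6 0.68
```

>>> {"api": "drive_tool", "payload": {"plan": [{"tx": 0,"ty": 0,"tz": 0,"yaw": -0.02,"hand": 0.3},{"tx": 0,"ty": 0,"tz": 0,"yaw": -0.02,"hand": 0.7},{"tx": 0,"ty": 0,"tz": 0,"yaw": -0.02,"hand": 0.7},{"tx": 0,"ty": 0,"tz": -35,"yaw": -0.05,"hand": 0.7},{"tx": 0,"ty": 0,"tz": -65,"yaw": -0.05,"hand": 0.7}]}}

```text
time_s: 5.57
eef_pos: [0.5284, 0.0954, 0.1901]
ee_rot: [[-0.985, -0.172, -0.005], [-0.172, 0.985, -0.0], [0.005, 0.001, -1.0]]
contact_force: [1.4, -0.2, -0.9]
width: 0.0725
finger_force: 0.0
```

>>> {"api": "drive_tool", "payload": {"plan": [{"tx": 0,"ty": 35,"tz": -5,"yaw": 0,"hand": 0.7},{"tx": 1,"ty": 75,"tz": -5,"yaw": 0,"hand": 0.7},{"tx": 2,"ty": 115,"tz": -5,"yaw": 0,"hand": 0.7},{"tx": 2,"ty": 155,"tz": -5,"yaw": 0,"hand": 0.7},{"tx": 2,"ty": 190,"tz": -5,"yaw": 0,"hand": 0.7}]}}

```text
time_s: 5.98
eef_pos: [0.4951, 0.2846, 0.1968]
ee_rot: [[-0.985, -0.171, 0.001], [-0.171, 0.985, 0.001], [-0.001, 0.001, -1.0]]
contact_force: [0.0, 0.4, 0.1]
width: 0.0726
finger_force: 0.0
```

>>> {"api": "drive_tool", "payload": {"plan": [{"tx": 0,"ty": 17,"tz": 0,"yaw": 0,"hand": 0.7},{"tx": 0,"ty": 17,"tz": 0,"yaw": 0,"hand": 0.7},{"tx": 0,"ty": 17,"tz": 0,"yaw": 0,"hand": 0.7},{"tx": 0,"ty": 17,"tz": 0,"yaw": 0,"hand": 0.7},{"tx": 0,"ty": 17,"tz": 0,"yaw": 0,"hand": 0.7}]}}

```text
time_s: 6.4
eef_pos: [0.4928, 0.2979, 0.1962]
ee_rot: [[-0.985, -0.17, -0.0], [-0.17, 0.985, -0.0], [0.0, -0.0, -1.0]]
contact_force: [0.9, -0.9, -0.2]
width: 0.0725
finger_force: 0.0
```

```bash
python3 st.py
```

```text
6.4 [0.4928 0.2979 0.1962] yaw -170.21 F [ 0.94 -0.89 -0.21] T [0.016 0.008 0.029] w 0.0725 ff 0.0 j6 -71.1 tau6 -0.003
```

>>> {"api": "drive_tool", "payload": {"plan": [{"tx": 0,"ty": 2,"tz": 30,"yaw": 0,"hand": 0.7},{"tx": 0,"ty": 2,"tz": 55,"yaw": 0,"hand": 0.5},{"tx": 0,"ty": 2,"tz": 70,"yaw": 0,"hand": 0.3},{"tx": 0,"ty": 2,"tz": 70,"yaw": 0,"hand": 0.1},{"tx": 0,"ty": 2,"tz": 70,"yaw": 0,"hand": 0}]}}

```text
time_s: 6.82
eef_pos: [0.4919, 0.2995, 0.1254]
ee_rot: [[-0.986, -0.17, -0.002], [-0.17, 0.986, -0.001], [0.002, -0.001, -1.0]]
contact_force: [-0.7, 0.3, 0.1]
width: 0.0426
finger_force: 0.0
```

>>> {"api": "drive_tool", "payload": {"plan": [{"tx": 0,"ty": 0,"tz": 0,"yaw": 0,"hand": -0.2},{"tx": 0,"ty": 0,"tz": 0,"yaw": 0,"hand": -0.5},{"tx": 0,"ty": 0,"tz": 0,"yaw": 0,"hand": -0.5},{"tx": 0,"ty": 0,"tz": 0,"yaw": 0,"hand": -0.5},{"tx": 0,"ty": 0,"tz": 0,"yaw": 0,"hand": -0.5}]}}

```text
time_s: 7.23
eef_pos: [0.4925, 0.3011, 0.1268]
ee_rot: [[-0.985, -0.171, 0.001], [-0.171, 0.985, 0.0], [-0.001, 0.0, -1.0]]
contact_force: [-0.3, 0.2, -3.1]
width: 0.0391
finger_force: 31.2
```

```bash
python3 st.py
```

```text
7.2333 [0.4925 0.3011 0.1268] yaw -170.13 F [-0.32  0.18 -3.09] T [ 0.012 -0.008 -0.017] w 0.0391 ff 31.2 j6 -70.9 tau6 -0.0
```

>>> {"api": "drive_tool", "payload": {"plan": [{"tx": 0,"ty": 0,"tz": 0,"yaw": 0.01,"hand": -0.5},{"tx": 0,"ty": 0,"tz": 0,"yaw": 0.02,"hand": -0.5},{"tx": 0,"ty": 0,"tz": 0,"yaw": 0.03,"hand": -0.5},{"tx": 0,"ty": 0,"tz": 0,"yaw": 0.04,"hand": -0.5},{"tx": 0,"ty": 0,"tz": 0,"yaw": 0.04,"hand": -0.5}]}}

```text
time_s: 7.65
eef_pos: [0.4923, 0.3009, 0.1264]
ee_rot: [[-0.991, -0.131, -0.0], [-0.131, 0.991, -0.0], [0.0, -0.0, -1.0]]
contact_force: [-0.5, -1.0, -1.9]
width: 0.039
finger_force: 31.4
```

```bash
python3 st.py
```

```text
7.65 [0.4923 0.3009 0.1264] yaw -172.45 F [-0.46 -0.96 -1.9 ] T [-0.259  0.032  0.012] w 0.039 ff 31.4 j6 -68.57 tau6 0.093
```

>>> {"api": "drive_tool", "payload": {"plan": [{"tx": 0,"ty": 0,"tz": 0,"yaw": 0.02,"hand": -0.5},{"tx": 0,"ty": 0,"tz": 0,"yaw": 0.03,"hand": -0.5},{"tx": 0,"ty": 0,"tz": 0,"yaw": 0.04,"hand": -0.5},{"tx": 0,"ty": 0,"tz": 0,"yaw": 0.05,"hand": -0.5},{"tx": 0,"ty": 0,"tz": 0,"yaw": 0.05,"hand": -0.5}]}}

```text
time_s: 8.07
eef_pos: [0.4923, 0.3009, 0.1264]
ee_rot: [[-0.997, -0.081, 0.0], [-0.081, 0.997, -0.0], [-0.0, -0.0, -1.0]]
contact_force: [-0.7, -2.1, -2.2]
width: 0.0393
finger_force: 31.5
```

```bash
python3 st.py
```

```text
8.0667 [0.4923 0.3009 0.1264] yaw -175.33 F [-0.66 -2.13 -2.17] T [-0.353  0.101 -0.013] w 0.0393 ff 31.5 j6 -65.7 tau6 0.093
```

>>> {"api": "drive_tool", "payload": {"plan": [{"tx": 0,"ty": 0,"tz": 0,"yaw": 0.03,"hand": -0.5},{"tx": 0,"ty": 0,"tz": 0,"yaw": 0.06,"hand": -0.5},{"tx": 0,"ty": 0,"tz": 0,"yaw": 0.09,"hand": -0.5},{"tx": 0,"ty": 0,"tz": 0,"yaw": 0.12,"hand": -0.5},{"tx": 0,"ty": 0,"tz": 0,"yaw": 0.12,"hand": -0.5}]}}

```text
time_s: 8.48
eef_pos: [0.4923, 0.3009, 0.1264]
ee_rot: [[-0.999, 0.039, 0.0], [0.039, 0.999, -0.0], [-0.0, -0.0, -1.0]]
contact_force: [-0.3, -0.9, -1.7]
width: 0.0391
finger_force: 31.5
```

```bash
python3 st.py
```

```text
8.4833 [0.4923 0.3009 0.1264] yaw 177.78 F [-0.31 -0.86 -1.7 ] T [-0.362  0.087 -0.026] w 0.0391 ff 31.5 j6 -58.82 tau6 0.29
```

>>> {"api": "drive_tool", "payload": {"plan": [{"tx": 0,"ty": 0,"tz": 0,"yaw": 0.04,"hand": -0.5},{"tx": 0,"ty": 0,"tz": 0,"yaw": 0.08,"hand": -0.5},{"tx": 0,"ty": 0,"tz": 0,"yaw": 0.12,"hand": -0.5},{"tx": 0,"ty": 0,"tz": 0,"yaw": 0.16,"hand": -0.5},{"tx": 0,"ty": 0,"tz": 0,"yaw": 0.2,"hand": -0.5}]}}

```text
time_s: 8.9
eef_pos: [0.4923, 0.3008, 0.1263]
ee_rot: [[-0.972, 0.237, -0.0], [0.237, 0.972, -0.0], [0.0, -0.0, -1.0]]
contact_force: [-0.7, -2.0, -0.7]
width: 0.0389
finger_force: 31.5
```

```bash
python3 st.py
```

```text
8.9 [0.4923 0.3008 0.1263] yaw 166.32 F [-0.67 -2.   -0.71] T [-0.465  0.255  0.115] w 0.0389 ff 31.5 j6 -47.35 tau6 -0.415
```

>>> {"api": "drive_tool", "payload": {"plan": [{"tx": 0,"ty": 0,"tz": 0,"yaw": 0.01,"hand": -0.5},{"tx": 0,"ty": 0,"tz": 0,"yaw": 0.02,"hand": -0.5},{"tx": 0,"ty": 0,"tz": 0,"yaw": 0.03,"hand": -0.5},{"tx": 0,"ty": 0,"tz": 0,"yaw": 0.03,"hand": -0.5},{"tx": 0,"ty": 0,"tz": 0,"yaw": 0.03,"hand": -0.5}]}}

```text
time_s: 9.32
eef_pos: [0.4923, 0.3009, 0.1264]
ee_rot: [[-0.964, 0.264, 0.0], [0.264, 0.964, -0.0], [-0.0, -0.0, -1.0]]
contact_force: [-2.0, -1.8, -0.3]
width: 0.0391
finger_force: 31.6
```

```bash
python3 st.py
```

```text
9.3167 [0.4923 0.3009 0.1264] yaw 164.68 F [-1.95 -1.83 -0.35] T [-0.527  0.276 -0.011] w 0.0391 ff 31.6 j6 -45.71 tau6 0.026
```

>>> {"api": "drive_tool", "payload": {"plan": [{"tx": 0,"ty": 0,"tz": 0,"yaw": 0.015,"hand": -0.5},{"tx": 0,"ty": 0,"tz": 0,"yaw": 0.03,"hand": -0.5},{"tx": 0,"ty": 0,"tz": 0,"yaw": 0.045,"hand": -0.5},{"tx": 0,"ty": 0,"tz": 0,"yaw": 0.045,"hand": -0.5},{"tx": 0,"ty": 0,"tz": 0,"yaw": 0.045,"hand": -0.5}]}}

```text
time_s: 9.73
eef_pos: [0.4923, 0.301, 0.1264]
ee_rot: [[-0.951, 0.308, 0.0], [0.308, 0.951, 0.0], [-0.0, 0.0, -1.0]]
contact_force: [-0.6, -2.8, 1.3]
width: 0.0392
finger_force: 31.6
```

```bash
python3 st.py
```

```text
9.7333 [0.4923 0.301  0.1264] yaw 162.07 F [-0.58 -2.8   1.26] T [-0.625  0.196 -0.01 ] w 0.0392 ff 31.6 j6 -43.1 tau6 0.027
```

>>> {"api": "drive_tool", "payload": {"plan": [{"tx": 0,"ty": 0,"tz": 0,"yaw": 0.015,"hand": -0.5},{"tx": 0,"ty": 0,"tz": 0,"yaw": 0.03,"hand": -0.5},{"tx": 0,"ty": 0,"tz": 0,"yaw": 0.045,"hand": -0.5},{"tx": 0,"ty": 0,"tz": 0,"yaw": 0.045,"hand": -0.5},{"tx": 0,"ty": 0,"tz": 0,"yaw": 0.045,"hand": -0.5}]}}

```text
time_s: 10.15
eef_pos: [0.4924, 0.301, 0.1264]
ee_rot: [[-0.937, 0.35, 0.0], [0.35, 0.937, 0.0], [-0.0, 0.0, -1.0]]
contact_force: [-1.4, -1.9, 1.2]
width: 0.0391
finger_force: 31.7
```

```bash
python3 st.py
```

```text
10.15 [0.4924 0.301  0.1264] yaw 159.49 F [-1.43 -1.87  1.19] T [-0.605  0.284 -0.015] w 0.0391 ff 31.7 j6 -40.52 tau6 0.019
```

>>> {"api": "drive_tool", "payload": {"plan": [{"tx": 0,"ty": 0,"tz": 0,"yaw": 0.015,"hand": -0.5},{"tx": 0,"ty": 0,"tz": 0,"yaw": 0.03,"hand": -0.5},{"tx": 0,"ty": 0,"tz": 0,"yaw": 0.045,"hand": -0.5},{"tx": 0,"ty": 0,"tz": 0,"yaw": 0.045,"hand": -0.5},{"tx": 0,"ty": 0,"tz": 0,"yaw": 0.045,"hand": -0.5}]}}

```text
time_s: 10.57
eef_pos: [0.4923, 0.301, 0.1263]
ee_rot: [[-0.92, 0.392, 0.0], [0.392, 0.92, 0.0], [-0.0, 0.0, -1.0]]
contact_force: [-1.4, -2.6, 0.8]
width: 0.0392
finger_force: 31.7
```

```bash
python3 st.py
```

```text
10.5667 [0.4923 0.301  0.1263] yaw 156.91 F [-1.42 -2.63  0.79] T [-0.592  0.356  0.038] w 0.0392 ff 31.7 j6 -37.94 tau6 0.018
```

>>> {"api": "drive_tool", "payload": {"plan": [{"tx": 0,"ty": 0,"tz": 0,"yaw": 0.015,"hand": -0.5},{"tx": 0,"ty": 0,"tz": 0,"yaw": 0.03,"hand": -0.5},{"tx": 0,"ty": 0,"tz": 0,"yaw": 0.045,"hand": -0.5},{"tx": 0,"ty": 0,"tz": 0,"yaw": 0.045,"hand": -0.5},{"tx": 0,"ty": 0,"tz": 0,"yaw": 0.045,"hand": -0.5}]}}

```text
time_s: 10.98
eef_pos: [0.4923, 0.301, 0.1263]
ee_rot: [[-0.901, 0.433, 0.0], [0.433, 0.901, 0.0], [-0.0, 0.0, -1.0]]
contact_force: [-1.7, -3.4, 1.4]
width: 0.0389
finger_force: 31.7
```

```bash
python3 st.py
```

```text
10.9833 [0.4923 0.301  0.1263] yaw 154.33 F [-1.73 -3.36  1.42] T [-0.654  0.34   0.003] w 0.0389 ff 31.7 j6 -35.36 tau6 0.016
```

>>> {"api": "drive_tool", "payload": {"plan": [{"tx": 0,"ty": 0,"tz": 0,"yaw": 0.015,"hand": -0.5},{"tx": 0,"ty": 0,"tz": 0,"yaw": 0.03,"hand": -0.5},{"tx": 0,"ty": 0,"tz": 0,"yaw": 0.045,"hand": -0.5},{"tx": 0,"ty": 0,"tz": 0,"yaw": 0.045,"hand": -0.5},{"tx": 0,"ty": 0,"tz": 0,"yaw": 0.045,"hand": -0.5}]}}

```text
time_s: 11.4
eef_pos: [0.4923, 0.3011, 0.1263]
ee_rot: [[-0.881, 0.473, 0.0], [0.473, 0.881, 0.0], [0.0, 0.0, -1.0]]
contact_force: [-1.9, -2.6, 2.8]
width: 0.039
finger_force: 31.8
```

```bash
python3 st.py
```

```text
11.4 [0.4923 0.3011 0.1263] yaw 151.75 F [-1.86 -2.56  2.79] T [-0.682  0.405  0.012] w 0.039 ff 31.8 j6 -32.78 tau6 0.015
```

>>> {"api": "drive_tool", "payload": {"plan": [{"tx": 0,"ty": 0,"tz": 0,"yaw": 0.015,"hand": -0.5},{"tx": 0,"ty": 0,"tz": 0,"yaw": 0.03,"hand": -0.5},{"tx": 0,"ty": 0,"tz": 0,"yaw": 0.045,"hand": -0.5},{"tx": 0,"ty": 0,"tz": 0,"yaw": 0.045,"hand": -0.5},{"tx": 0,"ty": 0,"tz": 0,"yaw": 0.045,"hand": -0.5}]}}

```text
time_s: 11.82
eef_pos: [0.4923, 0.3011, 0.1263]
ee_rot: [[-0.859, 0.512, 0.0], [0.512, 0.859, 0.0], [0.0, 0.0, -1.0]]
contact_force: [-1.5, -2.2, 2.5]
width: 0.039
finger_force: 31.8
```

```bash
python3 st.py
```

```text
11.8167 [0.4923 0.3011 0.1263] yaw 149.17 F [-1.45 -2.2   2.49] T [-0.674  0.376 -0.025] w 0.039 ff 31.8 j6 -30.21 tau6 0.012
```

>>> {"api": "drive_tool", "payload": {"plan": [{"tx": 0,"ty": 0,"tz": 0,"yaw": 0.015,"hand": -0.5},{"tx": 0,"ty": 0,"tz": 0,"yaw": 0.03,"hand": -0.5},{"tx": 0,"ty": 0,"tz": 0,"yaw": 0.045,"hand": -0.5},{"tx": 0,"ty": 0,"tz": 0,"yaw": 0.045,"hand": -0.5},{"tx": 0,"ty": 0,"tz": 0,"yaw": 0.045,"hand": -0.5}]}}

```text
time_s: 12.23
eef_pos: [0.4923, 0.3011, 0.1263]
ee_rot: [[-0.835, 0.551, 0.0], [0.551, 0.835, 0.0], [0.0, 0.0, -1.0]]
contact_force: [-2.8, -3.3, 3.4]
width: 0.0389
finger_force: 31.8
```

```bash
python3 st.py
```

```text
12.2333 [0.4923 0.3011 0.1263] yaw 146.6 F [-2.81 -3.28  3.44] T [-0.652  0.435  0.021] w 0.0389 ff 31.8 j6 -27.63 tau6 0.013
```

>>> {"api": "drive_tool", "payload": {"plan": [{"tx": 0,"ty": 0,"tz": 0,"yaw": 0.015,"hand": -0.5},{"tx": 0,"ty": 0,"tz": 0,"yaw": 0.03,"hand": -0.5},{"tx": 0,"ty": 0,"tz": 0,"yaw": 0.045,"hand": -0.5},{"tx": 0,"ty": 0,"tz": 0,"yaw": 0.045,"hand": -0.5},{"tx": 0,"ty": 0,"tz": 0,"yaw": 0.045,"hand": -0.5}]}}

```text
time_s: 12.65
eef_pos: [0.4923, 0.301, 0.1263]
ee_rot: [[-0.809, 0.587, 0.0], [0.587, 0.809, 0.0], [0.0, 0.0, -1.0]]
contact_force: [-1.7, -3.1, 4.3]
width: 0.0391
finger_force: 31.9
```

```bash
python3 st.py
```

```text
12.65 [0.4923 0.301  0.1263] yaw 144.02 F [-1.74 -3.13  4.26] T [-0.765  0.514  0.052] w 0.0391 ff 31.9 j6 -25.05 tau6 0.079
```

>>> {"api": "drive_tool", "payload": {"plan": [{"tx": 0,"ty": 0,"tz": 0,"yaw": 0.01,"hand": -0.5},{"tx": 0,"ty": 0,"tz": 0,"yaw": 0.02,"hand": -0.5},{"tx": 0,"ty": 0,"tz": 0,"yaw": 0.03,"hand": -0.5},{"tx": 0,"ty": 0,"tz": 0,"yaw": 0.03,"hand": -0.5},{"tx": 0,"ty": 0,"tz": 0,"yaw": 0.03,"hand": -0.5}]}}

```text
time_s: 13.07
eef_pos: [0.4921, 0.3006, 0.1263]
ee_rot: [[-0.792, 0.611, -0.0], [0.611, 0.792, -0.001], [-0.0, -0.001, -1.0]]
contact_force: [-2.1, -5.4, 5.5]
width: 0.039
finger_force: 32.0
```

```bash
python3 st.py
```

```text
13.0667 [0.4921 0.3006 0.1263] yaw 142.35 F [-2.12 -5.43  5.52] T [-0.907  0.614  0.484] w 0.039 ff 32.0 j6 -23.35 tau6 0.504
```

>>> {"api": "drive_tool", "payload": {"plan": [{"tx": 0,"ty": 0,"tz": 0,"yaw": -0.01,"hand": -0.5},{"tx": 0,"ty": 0,"tz": 0,"yaw": -0.02,"hand": -0.5},{"tx": 0,"ty": 0,"tz": 0,"yaw": -0.03,"hand": -0.5},{"tx": 0,"ty": 0,"tz": 0,"yaw": -0.03,"hand": -0.5},{"tx": 0,"ty": 0,"tz": 0,"yaw": -0.03,"hand": -0.5}], "force": 50}}

```text
time_s: 13.48
eef_pos: [0.4925, 0.301, 0.1265]
ee_rot: [[-0.809, 0.588, 0.0], [0.588, 0.809, 0.0], [-0.0, 0.0, -1.0]]
contact_force: [-1.1, -4.3, 4.3]
width: 0.0386
finger_force: 50.2
```

```bash
python3 st.py
```

```text
13.4833 [0.4925 0.301  0.1265] yaw 144.0 F [-1.07 -4.31  4.34] T [-0.813  0.479  0.03 ] w 0.0386 ff 50.2 j6 -25.04 tau6 -0.002
```

>>> {"api": "drive_tool", "payload": {"plan": [{"tx": 0,"ty": 0,"tz": -10,"yaw": 0,"hand": -0.5},{"tx": 0,"ty": 0,"tz": -20,"yaw": 0,"hand": -0.5},{"tx": 0,"ty": 0,"tz": -35,"yaw": 0,"hand": -0.5},{"tx": 0,"ty": 0,"tz": -50,"yaw": 0,"hand": -0.5},{"tx": 0,"ty": 0,"tz": -70,"yaw": 0,"hand": -0.5}]}}

```text
time_s: 13.9
eef_pos: [0.4917, 0.3014, 0.196]
ee_rot: [[-0.809, 0.588, -0.001], [0.588, 0.809, 0.0], [0.001, -0.0, -1.0]]
contact_force: [-0.7, -0.1, -3.7]
width: 0.0388
finger_force: 51.1
```

>>> {"api": "drive_tool", "payload": {"plan": [{"tx": 0,"ty": 0,"tz": -20,"yaw": 0,"hand": -0.5},{"tx": 0,"ty": 0,"tz": -45,"yaw": 0,"hand": -0.5},{"tx": 0,"ty": 0,"tz": -75,"yaw": 0,"hand": -0.5},{"tx": 0,"ty": 0,"tz": -95,"yaw": 0,"hand": -0.5},{"tx": 0,"ty": 0,"tz": -95,"yaw": 0,"hand": -0.5}]}}

```text
time_s: 14.32
eef_pos: [0.4952, 0.3033, 0.2982]
ee_rot: [[-0.809, 0.587, 0.01], [0.587, 0.809, 0.007], [-0.004, 0.012, -1.0]]
contact_force: [0.6, 0.5, -2.6]
width: 0.039
finger_force: 51.0
```

```bash
python3 st.py;python3 - <<'E'
from h import *
s=bot.sense();d=np.array([.518,-.219,0])-s['eef_pos'];print(s['ee_rot'].T@d)
E
```

```text
14.3167 [0.4952 0.3033 0.2982] yaw 144.03 F [ 0.63  0.55 -2.6 ] T [ 0.007 -0.097  0.004] w 0.039 ff 51.0 j6 -25.05 tau6 -0.0
[-0.32397396 -0.41268577  0.29478383]
```

>>> {"api": "drive_tool", "payload": {"plan": [{"tx": -12,"ty": -15,"tz": 0,"yaw": 0,"hand": -0.5},{"tx": -34,"ty": -42,"tz": 0,"yaw": 0,"hand": -0.5},{"tx": -58,"ty": -72,"tz": 0,"yaw": 0,"hand": -0.5},{"tx": -82,"ty": -102,"tz": 0,"yaw": 0,"hand": -0.5},{"tx": -106,"ty": -132,"tz": 0,"yaw": 0,"hand": -0.5}]}}

```text
time_s: 14.73
eef_pos: [0.4998, 0.1309, 0.2896]
ee_rot: [[-0.81, 0.586, -0.001], [0.586, 0.81, 0.0], [0.001, -0.0, -1.0]]
contact_force: [0.3, -0.3, -3.5]
width: 0.0387
finger_force: 51.4
```

>>> {"api": "drive_tool", "payload": {"plan": [{"tx": -24,"ty": -30,"tz": 0,"yaw": 0,"hand": -0.5},{"tx": -48,"ty": -60,"tz": 0,"yaw": 0,"hand": -0.5},{"tx": -72,"ty": -90,"tz": 0,"yaw": 0,"hand": -0.5},{"tx": -96,"ty": -119,"tz": 0,"yaw": 0,"hand": -0.5},{"tx": -120,"ty": -149,"tz": 0,"yaw": 0,"hand": -0.5}]}}

```text
time_s: 15.15
eef_pos: [0.5097, -0.0604, 0.2898]
ee_rot: [[-0.809, 0.587, -0.0], [0.587, 0.809, 0.001], [0.001, 0.001, -1.0]]
contact_force: [1.4, 0.5, -4.5]
width: 0.0391
finger_force: 51.4
```

>>> {"api": "drive_tool", "payload": {"plan": [{"tx": -24,"ty": -30,"tz": 0,"yaw": 0,"hand": -0.5},{"tx": -48,"ty": -60,"tz": 0,"yaw": 0,"hand": -0.5},{"tx": -70,"ty": -87,"tz": 0,"yaw": 0,"hand": -0.5},{"tx": -90,"ty": -112,"tz": 0,"yaw": 0,"hand": -0.5},{"tx": -100,"ty": -124,"tz": 0,"yaw": 0,"hand": -0.5}]}}

```text
time_s: 15.57
eef_pos: [0.5178, -0.2217, 0.2896]
ee_rot: [[-0.808, 0.59, -0.001], [0.59, 0.808, -0.001], [0.0, -0.001, -1.0]]
contact_force: [-0.3, -0.6, -3.1]
width: 0.0386
finger_force: 51.5
```

>>> {"api": "drive_tool", "payload": {"plan": [{"tx": 0,"ty": 0,"tz": 0,"yaw": 0,"hand": -0.5},{"tx": 0,"ty": 0,"tz": 0,"yaw": 0,"hand": -0.5},{"tx": 0,"ty": 0,"tz": 20,"yaw": 0,"hand": -0.5},{"tx": 0,"ty": 0,"tz": 40,"yaw": 0,"hand": -0.5},{"tx": 0,"ty": 0,"tz": 50,"yaw": 0,"hand": -0.5}]}}

```text
time_s: 15.98
eef_pos: [0.5171, -0.2161, 0.2382]
ee_rot: [[-0.81, 0.586, -0.003], [0.586, 0.81, 0.003], [0.004, 0.0, -1.0]]
contact_force: [-0.8, 1.5, -4.1]
width: 0.039
finger_force: 51.6
```

```bash
python3 st.py;python3 - <<'E'
from h import *
cv2.imwrite('pics/t2.png',cv2.hconcat([cams.capture('top')[100:320,130:480,::-1],cams.capture('side')[150:370,150:500,::-1]]))
E
```

```text
15.9833 [ 0.5171 -0.2161  0.2382] yaw 144.1 F [-0.79  1.52 -4.1 ] T [-0.014  0.029 -0.021] w 0.039 ff 51.6 j6 -79.38 tau6 0.0
```

View pics/t2.png

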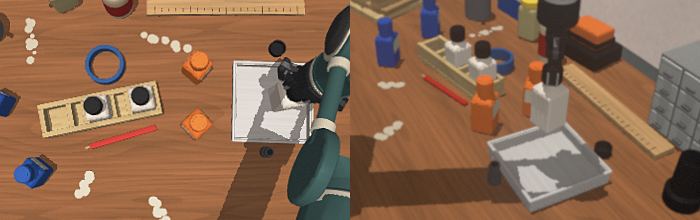

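The bottle hangs upright over the middle of the tray, and the other two are still in the rack. Now lowering it: the underside should meet the tray floor at TCP z ≈ 0.1205.

>>> {"api": "drive_tool", "payload": {"plan": [{"tx": 0,"ty": 0,"tz": 25,"yaw": 0,"hand": -0.5},{"tx": 0,"ty": 0,"tz": 50,"yaw": 0,"hand": -0.5},{"tx": 0,"ty": 0,"tz": 75,"yaw": 0,"hand": -0.5},{"tx": 0,"ty": 0,"tz": 95,"yaw": 0,"hand": -0.5},{"tx": 0,"ty": 0,"tz": 106,"yaw": 0,"hand": -0.5}]}}

```text
time_s: 16.5
eef_pos: [0.5175, -0.217, 0.1335]
ee_rot: [[-0.81, 0.587, -0.002], [0.587, 0.81, 0.001], [0.003, -0.0, -1.0]]
contact_force: [-1.9, 1.0, -3.7]
width: 0.0388
finger_force: 51.6
```

>>> {"api": "drive_tool", "payload": {"plan": [{"tx": 0,"ty": 0,"tz": 0,"yaw": 0,"hand": -0.5},{"tx": 0,"ty": 0,"tz": 2,"yaw": 0,"hand": -0.5},{"tx": 0,"ty": 0,"tz": 4,"yaw": 0,"hand": -0.5},{"tx": 0,"ty": 0,"tz": 6,"yaw": 0,"hand": -0.5},{"tx": 0,"ty": 0,"tz": 8,"yaw": 0,"hand": -0.5}]}}

```text
time_s: 16.92
eef_pos: [0.5194, -0.2187, 0.1288]
ee_rot: [[-0.809, 0.587, 0.003], [0.587, 0.809, -0.001], [-0.003, 0.001, -1.0]]
contact_force: [-0.1, -1.0, -3.6]
width: 0.0385
finger_force: 51.6
```

```bash
python3 st.py
```

```text
16.9167 [ 0.5194 -0.2187  0.1288] yaw 144.03 F [-0.08 -1.04 -3.65] T [-0.038 -0.022 -0.017] w 0.0385 ff 51.6 j6 -79.4 tau6 0.0
```

>>> {"api": "drive_tool", "payload": {"plan": [{"tx": 0,"ty": 0,"tz": 1,"yaw": 0,"hand": -0.5},{"tx": 0,"ty": 0,"tz": 2,"yaw": 0,"hand": -0.5},{"tx": 0,"ty": 0,"tz": 3,"yaw": 0,"hand": -0.5},{"tx": 0,"ty": 0,"tz": 4,"yaw": 0,"hand": -0.5},{"tx": 0,"ty": 0,"tz": 5,"yaw": 0,"hand": -0.5}]}}

```text
time_s: 17.33
eef_pos: [0.5183, -0.2183, 0.1223]
ee_rot: [[-0.809, 0.587, 0.0], [0.587, 0.809, -0.0], [-0.0, 0.0, -1.0]]
contact_force: [0.1, -0.1, -4.2]
width: 0.0388
finger_force: 51.6
```

```bash
python3 st.py
```

```text
17.3333 [ 0.5183 -0.2183  0.1223] yaw 144.03 F [ 0.08 -0.15 -4.25] T [-0.039  0.017  0.02 ] w 0.0388 ff 51.6 j6 -79.41 tau6 0.0
```

>>> {"api": "drive_tool", "payload": {"plan": [{"tx": 0,"ty": 0,"tz": 0.5,"yaw": 0,"hand": -0.5},{"tx": 0,"ty": 0,"tz": 1,"yaw": 0,"hand": -0.5},{"tx": 0,"ty": 0,"tz": 1.5,"yaw": 0,"hand": -0.5},{"tx": 0,"ty": 0,"tz": 2,"yaw": 0,"hand": -0.5},{"tx": 0,"ty": 0,"tz": 2,"yaw": 0,"hand": -0.5}]}}

```text
time_s: 17.75
eef_pos: [0.5185, -0.2183, 0.1206]
ee_rot: [[-0.809, 0.587, 0.0], [0.587, 0.809, -0.0], [-0.0, 0.0, -1.0]]
contact_force: [-0.3, 0.5, -2.7]
width: 0.0389
finger_force: 51.7
```

```bash
python3 st.py
```

```text
17.75 [ 0.5185 -0.2183  0.1206] yaw 144.03 F [-0.28  0.55 -2.75] T [ 0.035  0.022 -0.036] w 0.0389 ff 51.7 j6 -79.4 tau6 -0.007
```

>>> {"api": "drive_tool", "payload": {"plan": [{"tx": 0,"ty": 0,"tz": 0.5,"yaw": 0,"hand": -0.5},{"tx": 0,"ty": 0,"tz": 1,"yaw": 0,"hand": -0.5},{"tx": 0,"ty": 0,"tz": 1,"yaw": 0,"hand": -0.5},{"tx": 0,"ty": 0,"tz": 1,"yaw": 0,"hand": -0.5},{"tx": 0,"ty": 0,"tz": 1,"yaw": 0,"hand": -0.5}]}}

```text
time_s: 18.17
eef_pos: [0.5188, -0.2184, 0.1204]
ee_rot: [[-0.809, 0.587, 0.001], [0.587, 0.809, -0.0], [-0.001, 0.0, -1.0]]
contact_force: [-3.0, 1.7, 6.4]
width: 0.0389
finger_force: 52.3
```

```bash
python3 st.py
```

```text
18.1667 [ 0.5188 -0.2184  0.1204] yaw 144.03 F [-2.99  1.69  6.36] T [0.265 0.399 0.019] w 0.0389 ff 52.3 j6 -79.41 tau6 -0.016
```

Contact at 6 N, so the bottle is on the tray floor. Next I release it slowly and go straight up.

>>> {"api": "drive_tool", "payload": {"plan": [{"tx": 0,"ty": 0,"tz": 0,"yaw": 0,"hand": -0.05},{"tx": 0,"ty": 0,"tz": 0,"yaw": 0,"hand": 0.15},{"tx": 0,"ty": 0,"tz": 0,"yaw": 0,"hand": 0.4},{"tx": 0,"ty": 0,"tz": 0,"yaw": 0,"hand": 0.6},{"tx": 0,"ty": 0,"tz": 0,"yaw": 0,"hand": 0.6}]}}

```text
time_s: 18.58
eef_pos: [0.5182, -0.2183, 0.1191]
ee_rot: [[-0.809, 0.587, -0.0], [0.587, 0.809, -0.0], [0.0, -0.0, -1.0]]
contact_force: [-0.7, 0.7, -0.4]
width: 0.0685
finger_force: 0.0
```

>>> {"api": "drive_tool", "payload": {"plan": [{"tx": 0,"ty": 0,"tz": -15,"yaw": 0,"hand": 0.6},{"tx": 0,"ty": 0,"tz": -40,"yaw": 0,"hand": 0.6},{"tx": 0,"ty": 0,"tz": -75,"yaw": 0,"hand": 0.6},{"tx": 0,"ty": 0,"tz": -110,"yaw": 0,"hand": 0.6},{"tx": 0,"ty": 0,"tz": -140,"yaw": 0,"hand": 0.6}]}}

```text
time_s: 19.0
eef_pos: [0.5184, -0.2184, 0.2613]
ee_rot: [[-0.809, 0.587, 0.001], [0.587, 0.809, -0.0], [-0.001, 0.0, -1.0]]
contact_force: [0.4, -0.4, 0.3]
width: 0.0683
finger_force: 0.0
```

>>> {"api": "drive_tool", "payload": {"plan": [{"tx": 0,"ty": 0,"tz": 0,"yaw": 0,"hand": 0.6},{"tx": 0,"ty": 0,"tz": 0,"yaw": 0,"hand": 0.6},{"tx": 0,"ty": 0,"tz": 0,"yaw": 0,"hand": 0.6},{"tx": 0,"ty": 0,"tz": 0,"yaw": 0,"hand": 0.6},{"tx": 0,"ty": 0,"tz": 0,"yaw": 0,"hand": 0.6}]}}

```text
time_s: 19.42
eef_pos: [0.5171, -0.2177, 0.257]
ee_rot: [[-0.809, 0.587, -0.004], [0.587, 0.809, 0.002], [0.004, -0.001, -1.0]]
contact_force: [0.8, -0.1, 0.4]
width: 0.0684
finger_force: 0.0
```

```bash
python3 st.py;python3 - <<'E'
from h import *
cv2.imwrite('pics/t3.png',cv2.hconcat([cams.capture('top')[100:320,130:480,::-1],cams.capture('side')[150:370,150:500,::-1]]))
E
```

```text
19.4167 [ 0.5171 -0.2177  0.257 ] yaw 144.03 F [ 0.77 -0.13  0.4 ] T [-0.009 -0.053 -0.046] w 0.0684 ff 0.0 j6 -79.41 tau6 -0.0
```

View pics/t3.png

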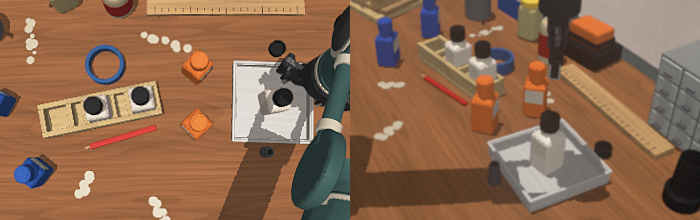

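The bottle stands upright in the tray, the gripper is clear of it, and everything else is where it was. I'm handing the job in.

```bash
python3 -c "
from station import close_job
print(close_job())"
```

```text
the job is handed in; nothing more can be done
None
```

The loose cap was on the bottle in the rack's left pocket (+y end); I ran it up snug (seat felt at about 0.5 N m), set that bottle upright in the tray and handed the job in at 19 s, and though my test twists on the other two caps reached about 0.6 N m rather than the 0.3 asked, both held below their 0.7 N m limit.

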